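# Unlock the pin dispenser and hold its shutter half open

## Robot

A 7-joint arm with a two-finger parallel gripper is mounted at the origin on the work surface; the furniture and walls round the work are solid. World frame = base frame: x ahead of the robot, y to its left, z up, the work surface at z = 0. Lengths are in m, angles in rad, forces in N, time in s.
With the tool pointing down it reaches from about 0.375 to 0.925 m from the base axis. Payload 3.1 kg.
Tool frame: the origin (TCP) lies between the finger pads; the fingertips stand 17 mm ahead of it and the grasp point (between the pads) lies 2 mm behind it; z points along the fingers, y is the line along which they close (so a half turn about z gives the same grasp; the last joint's range is limited). The gripper opens to 85 mm and grips with 20 to 120 N. Pads are 22 mm wide; open, the fingers measure 114 mm over their backs; the gripper's body (76 mm by 85 mm) begins 54 mm behind the grasp point. The pads swing forward as they close: fully open they stand 13 mm farther back than shut.
Start: joints at [-1.253, 0.383, 0.044, 1.598, -0.018, 1.161, -0.05], TCP at [0.263, 0.595, 0.248] pointing down, gripper open.
Joint ranges: [-2.61, 2.61], [-0.41, 2.15], [-1.48, 1.57], [0, 2.5], [-1.57, 4.71], [0.05, 1.97], [-2.85, 2.85]. Speed limits (rad/s): [2.79, 2.79, 3.14, 3.14, 3.14, 3.14, 3.14].

## Interface

Orientations are given as a unit quaternion [w, x, y, z].
In Python, from plant import robot gives the robot as it stands.
- The arm moves only by the tool move_arm, never from a script. Its argument "motion" is a list that holds one entry, the list of rows, each a list of 7 numbers: the shift along the tool's x, y, z in normalised numbers (1 is 50 cm), then the turn, a rotation vector about the tool's x, y, z in fractions of the full range, 1 being 90 degrees, then the finger opening in cm, from 0 to 8.54. In form: [[[tx, ty, tz, ax, ay, az, hand], ...]]. A call has 1 to 5 rows; each row is the pose to reach, as a shift and turn from the pose commanded when the call began, along the tool's axes at that moment; what a row does not reach only later rows make up. A row lasts 1/12 s, in which the tool goes at most 41.7 mm and 7.16 degrees, less where a joint would pass 70% of its speed; a pose out of reach is approached as far as the arm can. Shift and turn numbers lie between -1 and 1, and a call with a number outside is refused. A call with a gripper value outside its range is refused whole. The fingers move at their own pace and stop on an object; the grip force is fixed at half the most. Time passes only in rows, so rows that repeat a pose let the fingers close. It gives the time, the measured TCP pose, the force, the opening and the grip force at its end, in the units of the state.
- robot.observe(): the state, without advancing time (a new reading comes with each control period).
- robot.snapshot(name): name is "side" or "top" or "wrist"; returns a dict with "image" (480x640x3 uint8, red, green, blue), "z_map" (480x640 float32, m along the optical axis (not along the pixel's ray), 0 where there is no reading), "K" (3x3 intrinsics, pixels), "R" (3x3) and "t" (3): a world point X has camera coordinates R X + t; the wrist camera has in their place "tool_from_camera" (4x4, takes a point from camera to tool coordinates, whose origin is the TCP and whose axes are the flange's). Camera axes: x right, y down, z forward; pixel columns grow to the right and rows downward; lengths in m; the calibration is good to about 2 mm. A picture is of the moment at which its call begins: read the wrist's pose just before it.
- robot.sign_off(): hands the job in; it is judged then, once.
The state is a dict: "clock": time; "joint_positions": joint angles; "joint_velocities": joint speeds; "joint_torque": joint torques, N m; "position": TCP position; "tcp_rot": TCP orientation; "wrist_force": force on the tool from outside, world axes, zero at the start; "ft_torque": the same for the moment, N m; "grip_width": finger opening in m; "grip_force": force on a finger pad.
Only numpy, scipy, OpenCV 4.12 (cv2) and the standard library are available. Lean on these libraries where they do the work, as an engineer would, in place of code of your own. Each camera call takes 0.05 s, during which the arm holds its last target. There are 200 camera calls.

## Task

The sprung shutter of the pin dispenser is locked by the stop cap snapped into the end of its track. Lever the stop cap off with the screwdriver (not with the fingers, and not by forcing the shutter against it) so that it drops onto the bench, and lay the screwdriver on the bench clear of the dispenser. Then slide the shutter by its tab against the spring to half of its travel, so that the first row of pins is open and the second stays covered, without ever opening it far past half, and let the program finish while the fingers are still holding it there by the tab, not let go; leave the lock cylinder, tape roll and oil bottle where they are.

Things in the scene. Friction and masses are not known exactly. Their poses are not given: they have to be found in the camera images.
- dispenser: Pin dispenser: grey housing fixed to the bench, x -45..45, y -82..75 mm, 48 high; origin under it on the bench. Local +y is where the shutter opens to, -x faces the robot. Top well: y -70..-20, x -28..28, divider at y -46 between first and second pin rows. Aluminium rails along y up to z 58. Track floor z 48, out to y 75.
- bridge (a point): Top centre of the aluminium bridge over the track, at dispenser (0, 63.5, 75) mm; it spans x -39..39, y 57..70, up to z 75. It carries the spring plunger (round dark knob, 12 mm, at y 66, top z 84) that holds the stop cap.
- shutter (a joint): Opening of the shutter along the dispenser's +y: 0 closed, 0.050 m fully open, half is 0.025. A spring shuts it: about 4 N at 0, 10 N at half, 16 N at full; released, it closes by itself. At half, its plate's rear edge is over the divider of the wells. With the stop cap seated it can move only about 3 mm.
- shutter_tab (a point): Centre of the top of the shutter's upright steel tab: 12 mm thick (local y), 36 wide (local x), from z 54 up to z 84 mm; moves with the shutter. Closed, it is at dispenser (0, -4, 84) mm.
- stop_cap: Dark steel T-shaped cap, 50 g. Head: plate 44 (x) x 8 (y 0..8) x 40 mm (z -6..34). Prong 20 wide, z 0..8, from the head to y -32, into the track under the bridge, where it blocks the shutter. Origin: under the prong at the head's inner face; seated, it is at dispenser (0, 87, 48) mm with parallel axes.
- pry_gap (a point): Middle of the gap between bridge (y 70) and seated cap's head (y 87), dispenser (0, 79, 63) mm: 17 mm wide in y, above the prong (top z 56), open above and at both x sides; the head's top is at z 82. A shank laid here along x and pushed to +y (about 6 N) overcomes the plunger; after about 25 to 40 mm the cap is free and falls.
- screwdriver: Screwdriver, 175 mm long, 60 g, lying on the bench with its tip roughly away from the robot. Origin: under its middle (axis 13 mm above). Its own -y points to the tip: handle 25 x 25 mm from y 2 to 88 mm, round shank of 6 mm diameter from y 2 to the tip at y = -88 mm.
- cylinder: Bystander: lock cylinder, 39 x 63 x 17 mm, origin under its centre. Leave alone.
- tape_roll: Bystander: roll of tape, 104 mm across, 25 mm high, origin under its centre. Leave alone. Beyond it, along the window at the robot's right, is a sill 80 mm high with a fixed carton on it round x 0.46, y -0.43 m, top at z 0.21 m: start towards the screwdriver on the robot's side of it.
- oiler: Bystander: oil bottle with spout, 46 mm across, 140 mm high, origin under its centre. Leave alone.
- parts_cabinet: Bystander: blue drawer cabinet with pale drawer fronts, fixed, 180 x 300 mm, 232 mm high, behind the work; origin under its middle, turned 45 degrees. Its upright edge nearest the robot stands at x 0.53, y -0.01 m, between screwdriver and dispenser: carry things past on the robot's side of it.
Not all that is in view belongs to the job. Leave any green look-alike of the screwdriver alone.

How it is judged:
On the way, in this order (a step that is already met when the one before it is completed fails the run):
1. the screwdriver pries the stop cap out of its seat, the shutter still shut (contact force between screwdriver and stop_cap above 0.5 N and y of stop_cap in the frame of dispenser above 0.09 m and value of joint shutter below 0.006 m).
2. the stop cap lies off the dispenser on the bench (height (world z) of stop_cap below 0.04 m and y of stop_cap in the frame of dispenser above 0.08 m and value of joint shutter below 0.006 m), for 0.2 s.
3. the screwdriver lies on the bench, let go, with the shutter still shut (height (world z) of screwdriver below 0.02 m and contact force between the fingers and screwdriver below 0.3 N and value of joint shutter below 0.006 m), for 0.1 s.
At the end, for the whole second after the job is handed in: The shutter is held still by the fingers on its tab at half travel (25 mm, 4 mm either way); the stop cap is off and lies on the bench; the screwdriver lies on the bench, untouched and clear of the dispenser (value of joint shutter between 0.021 and 0.029 m and velocity of joint shutter between -0.005 and 0.005 m/s and contact force between the fingers and dispenser above 3 N and contact force between screwdriver and dispenser below 0.3 N and contact force between stop_cap and dispenser below 2 N and contact force between the arm and screwdriver below 0.3 N and height (world z) of screwdriver below 0.02 m and linear speed of screwdriver below 0.02 m/s and height (world z) of stop_cap between -0.01 and 0.04 m); the arm keeps its last pose, push and grip.
It fails at once if the shutter is opened far past half (over 36 mm) (value of joint shutter above 0.036 m).
It fails at once if the fingers push or take the stop cap (contact force between the fingers and stop_cap above 2 N).
It fails at once if the shutter is forced against the seated stop cap (value of joint shutter above 0.008 m and height (world z) of stop_cap above 0.04 m).
It fails at once if a bystander is moved more than 30 mm (distance of any of cylinder, tape_roll, oiler from where it was at the start of the episode above 0.03 m).
It also fails if it takes over 64 s, if anything falls off the work surface, if the arm or the gripper's body presses on something with over 40 N, if the wrist force passes 120 N, or if a joint passes its speed limit or range.

## Working session

There is one attempt and no reset: what is moved stays moved. The work goes in short steps, Python scripts to look and compute and a tool call to move; the robot and the scene stay as the last step left them, time stands still between calls to the robot, and variables do not carry over. Pictures are saved under pics/ and viewed, at most 12 in all, crops included, and the job is handed in when it is done.

Besides the shell and the picture viewer there is one more tool, called as name(argument=value, ...), one argument or row to a line, values as JSON. move_arm: Moves the arm, as the interface text tells. Its arguments: {"type":"object","properties":{"motion":{"type":"array","items":{"type":"array","items":{"type":"array","items":{"type":"number"}}}}},"required":["motion"]}

```bash
mkdir -p pics; ls; cat > h.py <<'E'
import numpy as np, cv2, pickle
from plant import robot
from scipy.spatial.transform import Rotation as Ro
def snap(n):
    s=robot.snapshot(n); pickle.dump(s,open(n+'.pkl','wb')); return s
def world(s):
    "per-pixel world points for fixed cameras"
    K,R,t,z=s['K'],np.array(s['R']),np.array(s['t']),s['z_map']
    v,u=np.mgrid[:480,:640]
    c=np.stack([(u-K[0][2])/K[0][0]*z,(v-K[1][2])/K[1][1]*z,z],-1)
    return (c-t)@R
def toolshift(target):
    "world point -> tool shift in cm from measured pose"
    o=robot.observe(); q=o['tcp_rot']; R=Ro.from_quat([q[1],q[2],q[3],q[0]])
    return R.inv().apply(np.array(target)-o['position'])*100
E
python3 - <<'E'
from h import *
o=robot.observe(); print({k:np.round(v,3) for k,v in o.items()})
a=snap('top');b=snap('side')
for s in(a,b): print(np.round(s['K'],1).tolist(),np.round(s['R'],3).tolist(),np.round(s['t'],3), (s['z_map']>0).mean())
cv2.imwrite('pics/top.png',a['image'][:,:,::-1]);cv2.imwrite('pics/side.png',b['image'][:,:,::-1])
E
```

```text
pics
{'clock': np.float64(0.0), 'joint_positions': array([-1.253,  0.384,  0.044,  1.6  , -0.018,  1.161, -0.05 ]), 'joint_velocities': array([-0.   ,  0.002,  0.   , -0.001, -0.   ,  0.001,  0.   ]), 'joint_torque': array([-1.0000e-03, -4.3345e+01,  1.0240e+00, -2.4951e+01,  1.1000e-02,
        1.1000e-02,  0.0000e+00]), 'position': array([0.262, 0.594, 0.247]), 'tcp_rot': array([-0.   ,  0.206,  0.978, -0.001]), 'wrist_force': array([ 0.294,  0.345, -0.169]), 'ft_torque': array([-0.032, -0.004, -0.011]), 'grip_force': np.float64(0.0), 'grip_width': np.float64(0.086)}
[[598.1, 0.0, 314.6], [0.0, 598.1, 239.3], [0.0, 0.0, 1.0]] [[0.018, -1.0, 0.005], [-0.999, -0.019, -0.046], [0.046, -0.004, -0.999]] [-0.024  0.513  1.591] 0.9959895833333333
[[529.2, 0.0, 323.3], [0.0, 529.2, 236.0], [0.0, 0.0, 1.0]] [[-0.965, -0.262, 0.003], [-0.205, 0.75, -0.629], [0.163, -0.608, -0.777]] [0.478 0.179 1.006] 0.9727311197916667
```

View pics/top.png

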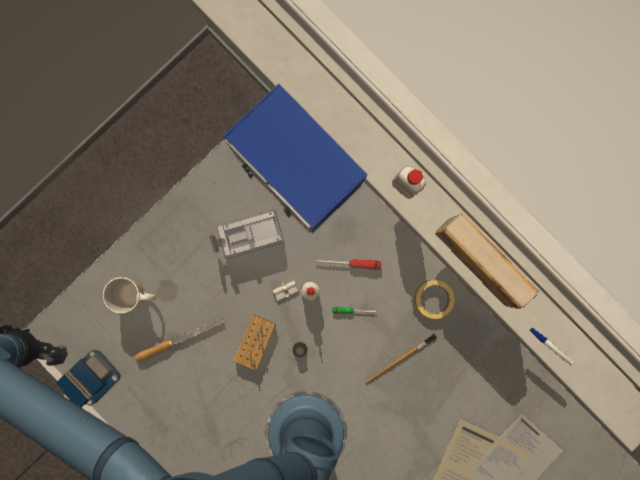

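View pics/side.png

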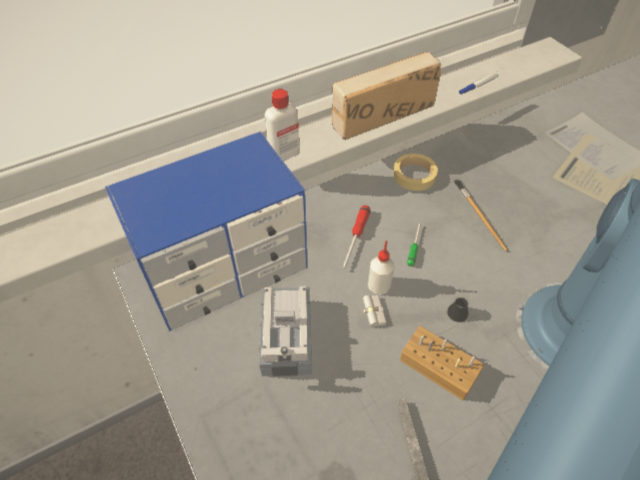

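Candidates for the screwdriver in the top view are the red-handled driver (350,264), the green look-alike (355,311), the brush (400,358), the orange-handled knife or file (180,340) and the pen on the sill (550,345). I choose the red one: it has a round shank, its tip is at (317,263) and its handle at (368,265). The dispenser is at (250,236), with the dark cap at its left end (213,243), so local +y is roughly world +y.

```bash
python3 - <<'E'
from h import *
a=pickle.load(open('top.pkl','rb'));b=pickle.load(open('side.pkl','rb'))
for n,s in(('top',a),('side',b)):
    P=world(s); hsv=cv2.cvtColor(s['image'],cv2.COLOR_RGB2HSV)
    red=((hsv[...,0]<8)|(hsv[...,0]>172))&(hsv[...,1]>150)&(hsv[...,2]>60)
    box=(P[...,0]>.3)&(P[...,0]<.6)&(P[...,1]>-.3)&(P[...,1]<.35)&(P[...,2]<.12)
    m=(red&box).astype(np.uint8); k,l,st,c=cv2.connectedComponentsWithStats(m)
    for i in range(1,k):
        if st[i,4]>30: q=P[l==i]; print(n,'red',st[i],q.mean(0).round(4),q.max(0).round(3))
    # dispenser heights
    d=(P[...,0]>.40)&(P[...,0]<.62)&(P[...,1]>.02)&(P[...,1]<.28)
    for lo,hi in((.035,.053),(.053,.064),(.069,.079),(.079,.092)):
        q=P[d&(P[...,2]>lo)&(P[...,2]<hi)]
        if len(q)>5:
            r=cv2.minAreaRect((q[:,:2]*1000).astype(np.float32)); print(n,lo,hi,len(q),np.round(cv2.boxPoints(r)).tolist(),q.mean(0).round(3))
    bench=P[...,2][(P[...,0]>.3)&(P[...,0]<.35)&(P[...,1]<-.1)&(P[...,1]>-.2)]; print('bench z',np.median(bench))
c=np.vstack([cv2.resize(a['image'][200:300,190:400],None,fx=3.6,fy=3.6,interpolation=2)[:, :756]])
d=cv2.resize(b['image'][190:390,230:440],None,fx=1.1,fy=1.1)
cv2.imwrite('pics/c1.png',c[:,:,::-1])
E
```

```text
top red [350 259  25   9 166] [ 0.4525 -0.1435  0.0209] [ 0.463 -0.109  0.034]
top red [307 288   8   7  39] [ 0.3796 -0.0049  0.1059] [0.387 0.003 0.114]
top 0.035 0.053 928 [[432.0, 216.0], [532.0, 13.0], [632.0, 62.0], [532.0, 266.0]] [0.524 0.151 0.048]
top 0.053 0.064 950 [[444.0, 223.0], [529.0, 16.0], [618.0, 53.0], [533.0, 260.0]] [0.526 0.15  0.057]
top 0.069 0.079 161 [[454.0, 231.0], [559.0, 30.0], [628.0, 66.0], [523.0, 267.0]] [0.506 0.213 0.075]
top 0.079 0.092 143 [[463.0, 249.0], [494.0, 14.0], [566.0, 24.0], [534.0, 259.0]] [0.512 0.194 0.084]
bench z 0.000254161414275937
side red [353 209  15  27 209] [ 0.4514 -0.1398  0.0212] [ 0.462 -0.106  0.026]
side red [379 249   9  12  76] [0.3805 0.0007 0.104 ] [0.389 0.007 0.12 ]
side 0.035 0.053 1902 [[429.0, 222.0], [534.0, 11.0], [635.0, 62.0], [530.0, 272.0]] [0.529 0.152 0.048]
side 0.053 0.064 1837 [[431.0, 221.0], [542.0, 16.0], [633.0, 66.0], [522.0, 271.0]] [0.53  0.149 0.057]
side 0.069 0.079 633 [[455.0, 237.0], [550.0, 18.0], [635.0, 55.0], [540.0, 274.0]] [0.524 0.179 0.074]
side 0.079 0.092 421 [[474.0, 245.0], [550.0, 20.0], [634.0, 49.0], [558.0, 274.0]] [0.534 0.157 0.084]
bench z -0.00019775878028462573
```

View pics/c1.png

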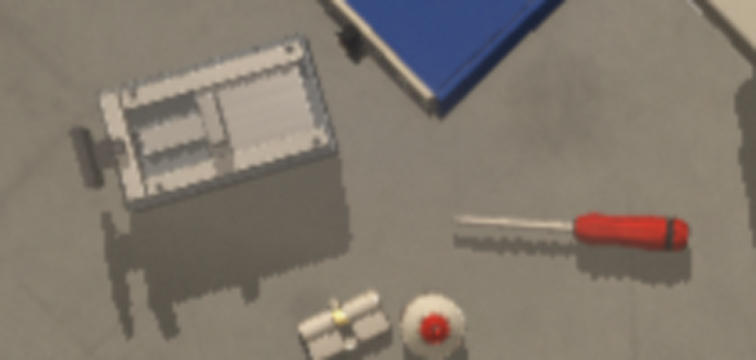

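The crop shows the red screwdriver alone, with its tip at about (316,261) and its handle end at (381,265) in top-view pixels. The dark T-cap is seated at the dispenser's left end.

```bash
python3 - <<'E'
from h import *
a=pickle.load(open('top.pkl','rb'));b=pickle.load(open('side.pkl','rb'))
def ray(s,u,v,z):
    K,R,t=s['K'],np.array(s['R']),np.array(s['t']); c=-R.T@t
    d=R.T@np.array([(u-K[0][2])/K[0][0],(v-K[1][2])/K[1][1],1]); return c+d*(z-c[2])/d[2]
f=lambda x,y:(190+x/3.6-.36,200+y/3.6-.36)
for n,p,z in(('tip',(455,220),.013),('neck',(574,227),.013),('hend',(688,233),.013),('TR',(303,38),.055),('BR',(337,150),.055),('TL',(100,92),.075),('BL',(130,208),.06),('cap1',(80,128),.082),('cap2',(95,186),.082)):
    print(n,ray(a,*f(*p),z).round(4))
for n,s in(('top',a),('side',b)):
    P=world(s)
    cab=(P[...,0]-.53)*np.cos(np.pi/4)-(P[...,1]+.01)*np.sin(np.pi/4)>0  # refined below
    m=(P[...,2]>.030)&(P[...,2]<.1)&(P[...,0]>.40)&(P[...,0]<.64)&(P[...,1]>.02)&(P[...,1]<.28)&(P[...,0]<.53+(P[...,1]+.01)-.025)
    k,l,st,c=cv2.connectedComponentsWithStats(m.astype(np.uint8)); i=1+st[1:,4].argmax()
    q=P[l==i]
    for lo,hi in((.045,.064),(.054,.064),(.071,.078),(.0785,.09)):
        w=q[(q[:,2]>lo)&(q[:,2]<hi)]
        (cx,cy),sz,an=cv2.minAreaRect((w[:,:2]*1000).astype(np.float32)); print(n,lo,hi,len(w),np.round([cx,cy,*sz,an],1),w.mean(0).round(4))
    w=q[(q[:,2]>.0785)]
    print(n,[ (w[g].mean(0).round(4),g.sum()) for g in (w[:,1]>.225,(w[:,1]<.225)&(w[:,1]>.19),(w[:,1]<.19))])
E
```

```text
tip [ 0.4561 -0.0191  0.013 ]
neck [ 0.4525 -0.1075  0.013 ]
hend [ 0.4496 -0.1923  0.013 ]
TR [0.5856 0.0939 0.055 ]
BR [0.5047 0.0676 0.055 ]
TL [0.5423 0.2369 0.075 ]
BL [0.46   0.2155 0.06  ]
cap1 [0.5159 0.2493 0.082 ]
cap2 [0.4748 0.2376 0.082 ]
top 0.045 0.064 1701 [521.5 163.   90.7 170.7  17.4] [0.5249 0.1515 0.0537]
top 0.054 0.064 798 [520.9 163.   88.1 169.9  16.5] [0.5256 0.1516 0.0578]
top 0.071 0.078 130 [503.6 199.6  74.8 105.2   1.1] [0.5024 0.2192 0.0748]
top 0.0785 0.09 141 [504.  200.5  70.2 110.    3.2] [0.5104 0.2008 0.0831]
top [(array([0.5021, 0.2413, 0.0826]), np.int64(58)), (array([0.4961, 0.2182, 0.0818]), np.int64(24)), (array([0.5235, 0.1553, 0.0846]), np.int64(63))]
side 0.045 0.064 3184 [521.4 167.3  90.1 179.3  17.4] [0.5229 0.1607 0.0531]
side 0.054 0.064 1373 [520.6 169.7  78.2 174.1  17.3] [0.5234 0.1609 0.0573]
side 0.071 0.078 395 [509.5 206.9  78.1  96.7  19.6] [0.5047 0.2187 0.0743]
side 0.0785 0.09 314 [511.3 200.9  43.  108.2  18.5] [0.5104 0.2024 0.0821]
side [(array([0.4971, 0.2458, 0.0811]), np.int64(140)), (array([0.5039, 0.2222, 0.0835]), np.int64(26)), (array([0.5242, 0.1578, 0.0828]), np.int64(148))]
```

```bash
cat >> h.py <<'E'
def goal(p,yaw,step=20):
    "shift(cm)/turn from measured pose to world p with tool y at yaw deg (tool down); also share reachable in one call"
    o=robot.observe(); q=o['tcp_rot']; R=Ro.from_quat([q[1],q[2],q[3],q[0]])
    c,s=np.cos(np.radians(yaw)),np.sin(np.radians(yaw))
    G=Ro.from_matrix(np.array([[-s,c,0],[c,s,0],[0,0,-1]]).T.reshape(3,3).T@np.eye(3)) if 0 else Ro.from_matrix(np.column_stack([[-s,c,0],[c,s,0],[0,0,-1]]))
    sh=R.inv().apply(np.array(p)-o['position'])*100; tu=(R.inv()*G).as_rotvec()
    print('t',round(o['clock'],2),'pos',np.round(o['position'],4),'shift',sh.round(2),'turn',tu.round(3),'dist',np.linalg.norm(sh).round(1),'F',np.round(o['wrist_force'],1),'w',round(o['grip_width'],4),'j',np.round(o['joint_positions'],2))
E
python3 -c "
from h import *
goal([.4,-.125,.25],-2)"
```

```text
t 0.1 pos [0.2622 0.5939 0.247 ] shift [-41.64 -60.2   -0.15] turn [-0.002  0.002  1.19 ] dist 73.2 F [-0.5  0.1 -0.7] w 0.0852 j [-1.25  0.38  0.04  1.6  -0.02  1.16 -0.05]
```

The manual's scale: shifts go in shares of 50 cm and turns go in shares of 90 degrees. Converting my numbers, -15.5 cm is -0.31, -12.5 cm is -0.25, 0.5 rad is 0.3183.

move_arm(
  motion=[
    [[-0.05,-0.062,-0.012,0,0,0.0637,8.5],[-0.1,-0.124,-0.024,0,0,0.1273,8.5],[-0.15,-0.186,-0.036,0,0,0.191,8.5],[-0.2,-0.248,-0.048,0,0,0.2546,8.5],[-0.25,-0.31,-0.06,0,0,0.3183,8.5]],
  ],
)

```text
clock: 0.52
position: [0.3143, 0.4001, 0.2778]
tcp_rot: [-0.0, 0.444, 0.896, -0.001]
wrist_force: [1.1, -0.6, 0.4]
grip_width: 0.0853
grip_force: 0.0
```

```bash
python3 -c "
from h import *
goal([.4,-.125,.25],-2)"
```

```text
t 0.52 pos [0.3143 0.4001 0.2778] shift [-46.98 -24.97   2.83] turn [-0.001  0.001  0.685] dist 53.3 F [ 1.1 -0.6  0.4] w 0.0853 j [-1.15  0.09  0.18  1.91 -0.02  1.15 -0.32]
```

To row units: -18 cm is -0.36, -14.4 cm is -0.288, 0.5 rad is 0.3183.

move_arm(
  motion=[
    [[-0.072,-0.038,0,0,0,0.0637,8.5],[-0.144,-0.076,0,0,0,0.1273,8.5],[-0.216,-0.114,0,0,0,0.191,8.5],[-0.288,-0.152,0,0,0,0.2546,8.5],[-0.36,-0.19,0,0,0,0.3183,8.5]],
  ],
)

```text
clock: 0.93
position: [0.3482, 0.1995, 0.2778]
tcp_rot: [-0.0, 0.652, 0.758, -0.0]
wrist_force: [0.5, 0.5, 0.1]
grip_width: 0.085
grip_force: 0.0
```

```bash
python3 -c "
from h import *
goal([.4,-.125,.25],-2)"
```

```text
t 0.93 pos [0.3482 0.1995 0.2778] shift [-32.86   0.26   2.78] turn [-0.001  0.     0.185] dist 33.0 F [0.5 0.5 0.1] w 0.085 j [-0.98 -0.16  0.33  2.13  0.06  1.17 -0.53]
```

To row units: -20 cm is -0.4, -16 cm is -0.32, 0.18 rad is 0.1146.

move_arm(
  motion=[
    [[-0.08,0,0,0,0,0.0318,8.5],[-0.16,0,0,0,0,0.0637,8.5],[-0.24,0,0,0,0,0.1146,8.5],[-0.32,0.002,0,0,0,0.1146,8.5],[-0.4,0.004,0,0,0,0.1146,8.5]],
  ],
)

```text
clock: 1.35
position: [0.3809, 0.0023, 0.2779]
tcp_rot: [-0.0, 0.716, 0.698, 0.0]
wrist_force: [0.6, 0.4, 0.6]
grip_width: 0.0849
grip_force: 0.0
```

To row units: -12.5 cm is -0.25, -12 cm is -0.24.

move_arm(
  motion=[
    [[-0.08,0,0,0,0,0,8.5],[-0.16,0.016,0.02,0,0,0,8.5],[-0.24,0.03,0.04,0,0,0,8.5],[-0.25,0.04,0.05,0,0,0,8.5],[-0.25,0.04,0.05,0,0,0,8.5]],
  ],
)

```text
clock: 1.77
position: [0.3975, -0.1242, 0.2524]
tcp_rot: [-0.0, 0.718, 0.696, -0.001]
wrist_force: [-0.2, 0.6, 1.3]
grip_width: 0.0848
grip_force: 0.0
```

```bash
python3 - <<'E'
from h import *
robot.observe()
goal([.4518,-.125,.12],-2)
s=snap('wrist'); print(s['tool_from_camera'].round(3).tolist())
cv2.imwrite('pics/w1.png',s['image'][:,:,::-1])
E
```

```text
t 1.77 pos [ 0.3975 -0.1242  0.2524] shift [ 0.1   5.45 13.23] turn [-0.001  0.     0.002] dist 14.3 F [-0.2  0.6  1.3] w 0.0848 j [-0.71 -0.18  0.85  2.15  0.15  1.12  0.03]
[[-0.001, -0.945, -0.328, 0.084], [1.0, -0.001, -0.0, 0.0], [-0.0, -0.328, 0.945, -0.124], [0.0, 0.0, 0.0, 1.0]]
```

View pics/w1.png

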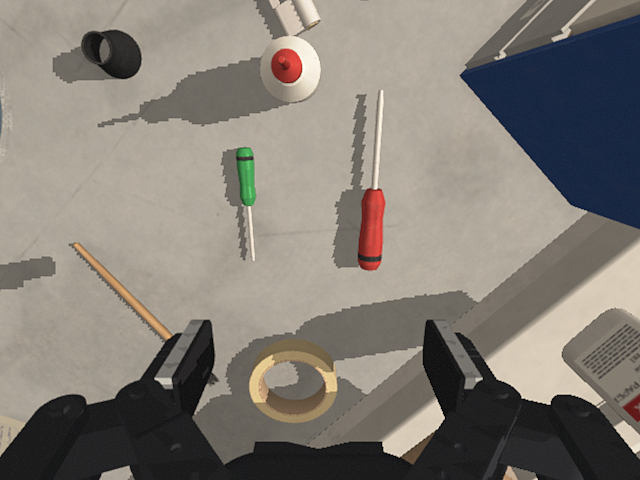

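The wrist view shows the red driver clearly: tip (381,91), neck (376,189), handle end (370,269). I'll refine its position with rays at z 0.013.

```bash
cat >> h.py <<'E'
def wray(s,o,u,v,z):
    q=o['tcp_rot']; R=Ro.from_quat([q[1],q[2],q[3],q[0]]).as_matrix(); T=np.array(s['tool_from_camera']);K=s['K']
    d=R@T[:3,:3]@np.array([(u-K[0][2])/K[0][0],(v-K[1][2])/K[1][1],1]); c=np.array(o['position'])+R@T[:3,3]
    return c+d*(z-c[2])/d[2]
E
python3 - <<'E'
from h import *
o=robot.observe(); s=pickle.load(open('wrist.pkl','rb'))
p=[wray(s,o,*x,.013) for x in((381,91),(376.5,189),(370,267))]
print(np.round(p,4)); d=p[0]-p[2]; an=np.degrees(np.arctan2(d[1],d[0])); print(an,np.linalg.norm(d))
g=p[1]-.019*d/np.linalg.norm(d); print(g)
goal([*g[:2],.08],an-90)
E
```

```text
[[ 0.4577 -0.0172  0.013 ]
 [ 0.4555 -0.1065  0.013 ]
 [ 0.4504 -0.1893  0.013 ]]
87.59302723904024 0.17221055720822326
[ 0.45471756 -0.12545422  0.013     ]
t 1.82 pos [ 0.3975 -0.122   0.2526] shift [-0.19  5.76 17.25] turn [-0.002 -0.     0.013] dist 18.2 F [-0.7  0.3 -0. ] w 0.085 j [-0.71 -0.18  0.85  2.15  0.15  1.12  0.03]
```

To row units: 17 cm is 0.34, 14 cm is 0.28, 0.01 rad is 0.0064.

move_arm(
  motion=[
    [[0,0.04,0.07,0,0,0.0064,8.5],[-0.002,0.08,0.14,0,0,0.0064,8.5],[-0.004,0.112,0.21,0,0,0.0064,8.5],[-0.004,0.112,0.28,0,0,0.0064,8.5],[-0.004,0.112,0.34,0,0,0.0064,8.5]],
  ],
)

```text
clock: 2.23
position: [0.4546, -0.1215, 0.0804]
tcp_rot: [-0.001, 0.718, 0.696, -0.001]
wrist_force: [-0.5, 0.8, -0.2]
grip_width: 0.0854
grip_force: 0.0
```

```bash
python3 - <<'E'
from h import *
goal([.4538,-.1255,.022],-2.4)
E
```

```text
t 2.23 pos [ 0.4546 -0.1215  0.0804] shift [-0.4  -0.05  5.84] turn [-0.003 -0.     0.012] dist 5.9 F [-0.5  0.8 -0.2] w 0.0854 j [-0.56  0.4   0.85  2.18 -0.44  0.75  0.54]
```

To row units: 5.8 cm is 0.116, 4 cm is 0.08, 0.01 rad is 0.0064.

move_arm(
  motion=[
    [[-0.006,0,0.04,0,0,0.0064,8.5],[-0.008,0,0.08,0,0,0.0064,8.5],[-0.008,0,0.116,0,0,0.0064,8.5],[-0.008,0,0.116,0,0,0.0064,5],[-0.008,0,0.116,0,0,0.0064,2]],
  ],
)

```text
clock: 2.65
position: [0.4532, -0.1263, 0.0243]
tcp_rot: [-0.002, 0.722, 0.692, -0.001]
wrist_force: [-0.2, 0.5, 0.8]
grip_width: 0.0638
grip_force: 0.0
```

move_arm(
  motion=[
    [[0,0,0,0,0,0,0.5],[0,0,0,0,0,0,0.5],[0,0,0,0,0,0,0.5],[0,0,0,0,0,0,0.5],[0,0,0,0,0,0,0.5]],
  ],
)

```text
clock: 3.07
position: [0.4556, -0.1283, 0.0267]
tcp_rot: [0.001, 0.723, 0.691, 0.001]
wrist_force: [-0.3, -0.0, 7.3]
grip_width: 0.0232
grip_force: 59.3
```

To row units: -16 cm is -0.32, -12 cm is -0.24.

move_arm(
  motion=[
    [[0,0,-0.02,0,0,0,0.5],[0,-0.01,-0.08,0,0,0,0.5],[0,-0.03,-0.16,0,0,0,0.5],[0,-0.05,-0.24,0,0,0,0.5],[0,-0.07,-0.32,0,0,0,0.5]],
  ],
)

```text
clock: 3.48
position: [0.4178, -0.1276, 0.186]
tcp_rot: [-0.001, 0.723, 0.69, -0.002]
wrist_force: [0.9, 2.8, 1.7]
grip_width: 0.0239
grip_force: 58.7
```

To row units: -11 cm is -0.22, -9 cm is -0.18.

move_arm(
  motion=[
    [[0,-0.02,-0.06,0,0,0,0.5],[0,-0.04,-0.12,0,0,0,0.5],[0,-0.06,-0.18,0,0,0,0.5],[0,-0.08,-0.22,0,0,0,0.5],[0,-0.08,-0.22,0,0,0,0.5]],
  ],
)

```text
clock: 3.9
position: [0.3803, -0.1258, 0.2993]
tcp_rot: [0.001, 0.723, 0.691, 0.005]
wrist_force: [1.3, -0.4, -0.6]
grip_width: 0.0236
grip_force: 58.7
```

```bash
python3 - <<'E'
from h import *
goal([.41,.2,.28],-73)
E
```

```text
t 3.9 pos [ 0.3803 -0.1258  0.2993] shift [32.67  1.46  2.13] turn [ 0.004 -0.01   1.228] dist 32.8 F [ 1.3 -0.4 -0.6] w 0.0236 j [-0.81 -0.36  0.86  2.12  0.28  1.26 -0.11]
```

To row units: 20 cm is 0.4, 16 cm is 0.32, 0.11 rad is 0.07.

move_arm(
  motion=[
    [[0.08,0,0,0,0,0.07,0.5],[0.16,0,0,0,0,0.1401,0.5],[0.24,0,0,0,0,0.2101,0.5],[0.32,0,0,0,0,0.2801,0.5],[0.4,0,0,0,0,0.3501,0.5]],
  ],
)

```text
clock: 4.32
position: [0.3875, 0.0757, 0.2942]
tcp_rot: [-0.0, 0.885, 0.466, -0.001]
wrist_force: [1.5, 0.2, 0.0]
grip_width: 0.0236
grip_force: 58.6
```

```bash
python3 - <<'E'
from h import *
goal([.40,.2,.28],-73)
E
```

```text
t 4.32 pos [0.3875 0.0757 0.2942] shift [10.95 -6.01  1.42] turn [-0.001  0.001  0.672] dist 12.6 F [1.5 0.2 0. ] w 0.0236 j [-0.84 -0.22  0.48  2.12  0.11  1.21 -1.01]
```

To row units: 11 cm is 0.22, 8.8 cm is 0.176, 0.48 rad is 0.3056.

move_arm(
  motion=[
    [[0.044,-0.024,0,0,0,0.0764,0.5],[0.088,-0.048,0,0,0,0.1528,0.5],[0.132,-0.072,0,0,0,0.2292,0.5],[0.176,-0.096,0,0,0,0.3056,0.5],[0.22,-0.12,0,0,0,0.382,0.5]],
  ],
)

```text
clock: 4.73
position: [0.3999, 0.1998, 0.294]
tcp_rot: [0.001, 0.983, 0.183, -0.001]
wrist_force: [0.3, -0.8, 0.1]
grip_width: 0.0234
grip_force: 58.6
```

```bash
python3 - <<'E'
from h import *
goal([.40,.2,.28],-73)
goal([.40,.2,.28],-73)
s=snap('wrist'); cv2.imwrite('pics/w2.png',s['image'][:,:,::-1])
E
```

```text
t 4.73 pos [0.3999 0.1998 0.294 ] shift [ 0.02 -0.02  1.4 ] turn [0.001 0.002 0.072] dist 1.4 F [ 0.3 -0.8  0.1] w 0.0234 j [-0.88 -0.07  0.32  2.02  0.02  1.19 -1.78]
t 4.73 pos [0.3999 0.1998 0.294 ] shift [ 0.02 -0.02  1.4 ] turn [0.001 0.002 0.072] dist 1.4 F [ 0.3 -0.8  0.1] w 0.0234 j [-0.88 -0.07  0.32  2.02  0.02  1.19 -1.78]
```

View pics/w2.png

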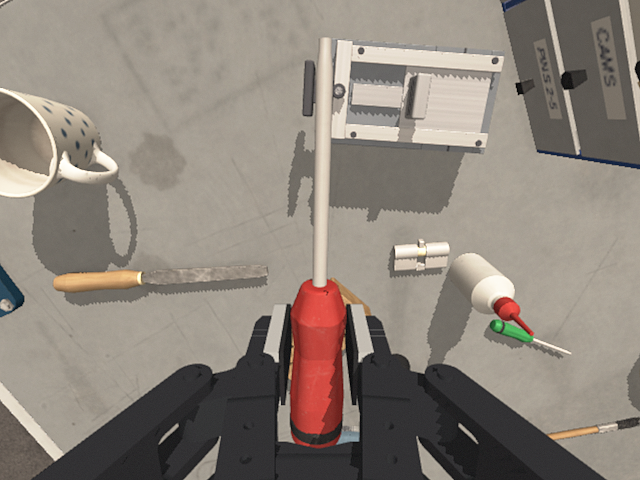

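The wrist view shows the driver held straight, with its shank running up column 322 to the tip (324,38). The bridge is at columns 332-350, the knob at (339,91), the cap head at (308,88) and the tab at (413,95). I'll fit the dispenser from wrist depth.

```bash
python3 - <<'E'
from h import *
o=robot.observe(); s=pickle.load(open('wrist.pkl','rb')); K=s['K'];z=s['z_map']
q=o['tcp_rot'];R=Ro.from_quat([q[1],q[2],q[3],q[0]]).as_matrix();T=np.array(s['tool_from_camera'])
v,u=np.mgrid[:480,:640]
c=np.stack([(u-K[0][2])/K[0][0]*z,(v-K[1][2])/K[1][1]*z,z],-1)
P=(c@T[:3,:3].T+T[:3,3])@R.T+np.array(o['position'])
np.save('P.npy',P)
reg=(P[...,0]<.53+(P[...,1]+.01)-.025)&(P[...,1]>.03)&(P[...,1]<.3)&(P[...,0]>.42)&(v<170)&(u>295)
for lo,hi in((.055,.062),(.072,.078),(.080,.09)):
    m=(reg&(P[...,2]>lo)&(P[...,2]<hi)).astype(np.uint8)
    k,l,st,_=cv2.connectedComponentsWithStats(m)
    for i in range(1,k):
        if st[i,4]>60:
            w=P[l==i]; r=cv2.minAreaRect((w[:,:2]*1000).astype(np.float32)); print(lo,st[i],np.round([*r[0],*r[1],r[2]],1),w.mean(0).round(4))
zz=P[...,2]
# shank: along rows
for row in(60,120,180,240,275):
    cols=[x for x in range(305,345) if zz[row,x]>.2]; 
    if cols: print(row,cols[0],cols[-1],P[row,cols].mean(0).round(4))
E
```

```text
0.055 [ 352   45  153   27 2492] [559.2 164.5  13.3 133.8  17.4] [0.5589 0.1651 0.0571]
0.055 [405  76   8  43  77] [523.9 166.9  34.9   2.1  20. ] [0.524  0.1671 0.0585]
0.055 [ 345  123  144   25 2046] [497.3 145.1  13.  134.1  17.4] [0.4972 0.1457 0.057 ]
0.072 [ 332   40   21   99 1308] [506.  225.9  78.   13.   17.3] [0.508  0.2263 0.0742]
0.08 [303  60  12  56 401] [497.4 252.7  42.7   7.8  17.4] [0.4978 0.2528 0.081 ]
0.08 [412  73  20  46 657] [526.1 161.7  36.   12.5  16.6] [0.5262 0.162  0.0828]
0.08 [333  83  13  15 162] [505.3 228.   11.   10.1  22.2] [0.5051 0.2282 0.0831]
60 318 332 [0.4966 0.2405 0.2808]
120 316 331 [0.4787 0.234  0.2808]
180 315 329 [0.4589 0.2268 0.2808]
240 314 327 [0.437  0.2188 0.281 ]
275 313 326 [0.4231 0.2138 0.2812]
```

```bash
cat >> h.py <<'E'
def wcloud(s,o):
    K=s['K'];z=s['z_map'];q=o['tcp_rot'];R=Ro.from_quat([q[1],q[2],q[3],q[0]]).as_matrix();T=np.array(s['tool_from_camera'])
    v,u=np.mgrid[:480,:640]
    c=np.stack([(u-K[0][2])/K[0][0]*z,(v-K[1][2])/K[1][1]*z,z],-1)
    return (c@T[:3,:3].T+T[:3,3])@R.T+np.array(o['position'])
def disp(P,o):
    v,u=np.mgrid[:480,:640]
    reg=(P[...,0]<.53+(P[...,1]+.01)-.025)&(P[...,1]>.03)&(P[...,1]<.32)&(P[...,0]>.42)
    for lo,hi in((.055,.062),(.072,.078),(.079,.09)):
        k,l,st,_=cv2.connectedComponentsWithStats((reg&(P[...,2]>lo)&(P[...,2]<hi)).astype(np.uint8))
        for i in range(1,k):
            if st[i,4]>60:
                r=cv2.minAreaRect((P[l==i][:,:2]*1000).astype(np.float32)); print(lo,st[i,4],np.round([*r[0],*r[1],r[2]],1),P[l==i][:,2].mean().round(4))
    zt=o['position'][2]
    for row in(60,120,180,240,275):
        cols=[x for x in range(290,350) if P[row,x,2]>zt-.03]
        if cols: print(row,cols[0],cols[-1],P[row,cols].mean(0).round(4))
E
python3 - <<'E'
from h import *
for i in range(2):
    o=robot.observe(); s=snap('wrist'); print(s['K'][0], o['position'],o['tcp_rot'].round(4)); disp(wcloud(s,o),o)
E
```

```text
[371.38803225   0.         318.0712243 ] [0.39959063 0.20593702 0.29432676] [-1.100e-03  9.829e-01  1.844e-01  3.000e-04]
0.055 2418 [558.9 157.   13.3 133.3  17.2] 0.0568
0.055 77 [523.9 159.6  34.9   1.7  18.6] 0.0585
0.055 2002 [497.  137.7  13.  133.3  17.3] 0.0567
0.072 1286 [505.9 218.7  77.9  13.1  17.3] 0.0737
0.072 83 [523.7 159.8  34.4   1.7  18.3] 0.0754
0.079 194 [497.  247.3  43.1   4.2  17.3] 0.0802
0.079 658 [525.9 154.2  35.9  12.7  16.3] 0.0824
0.079 167 [505.  221.1  11.4  11.4   7. ] 0.0825
60 318 331 [0.4966 0.2406 0.2808]
120 315 331 [0.4787 0.2341 0.2807]
180 314 329 [0.4589 0.2269 0.2808]
240 313 327 [0.4368 0.2189 0.2805]
275 313 326 [0.4229 0.2138 0.2809]
[371.38803225   0.         318.0712243 ] [0.39946109 0.20332763 0.29426037] [ 0.000e+00  9.820e-01  1.887e-01 -3.000e-04]
0.055 2434 [558.9 157.   13.6 133.4  17.2] 0.0568
0.055 74 [523.8 159.7  34.3   1.5  18.7] 0.0584
0.055 2008 [497.1 137.8  13.  133.4  17.3] 0.0568
0.072 1288 [505.9 218.7  77.8  13.1  17.3] 0.0737
0.072 72 [524.  159.9  34.7   1.6  18.4] 0.0753
0.079 321 [497.3 246.8  42.8   6.2  19.2] 0.0803
0.079 656 [526.  154.2  35.9  12.7  17.6] 0.0824
0.079 168 [505.  220.9  10.9  11.   21.5] 0.0826
60 318 332 [0.4962 0.2387 0.2803]
120 307 331 [0.4783 0.2321 0.2888]
180 315 332 [0.4599 0.2253 0.2896]
240 314 327 [0.4367 0.2165 0.2808]
275 313 326 [0.4227 0.2113 0.2808]
```

```bash
python3 - <<'E'
from h import *
for i in range(3): 
    s=snap('wrist');o=robot.observe(); print(o['position'].round(4),o['joint_velocities'].round(3).tolist())
disp(wcloud(s,o),o)
goal([.4412,.2146,.13],-71.3)
E
```

```text
[0.3998 0.199  0.2942] [0.015, -0.02, 0.029, 0.013, 0.005, 0.005, 0.002]
[0.3999 0.1982 0.2943] [0.013, -0.015, 0.015, 0.005, -0.002, -0.0, -0.002]
[0.4001 0.1979 0.2945] [0.008, -0.011, 0.001, -0.0, -0.003, -0.002, -0.001]
0.055 2466 [559.2 156.7  13.2 133.8  17.2] 0.0569
0.055 67 [523.9 159.3  35.    1.7  19.1] 0.0587
0.055 2029 [497.1 137.5  13.  133.8  17.2] 0.0569
0.072 1246 [506.2 218.4  77.8  13.1  17.2] 0.074
0.072 74 [524.  159.4  35.    2.2  18.7] 0.0754
0.079 472 [497.8 245.2  42.9   7.9  17.4] 0.0805
0.079 666 [526.1 154.   35.7  12.4  17.5] 0.0825
0.079 156 [505.5 220.1  11.6   9.3  22.3] 0.0828
60 318 332 [0.497  0.2327 0.2808]
120 316 331 [0.4791 0.2261 0.2811]
180 315 329 [0.4593 0.2189 0.281 ]
240 314 327 [0.4374 0.2108 0.2809]
275 313 326 [0.4235 0.2058 0.2813]
t 5.03 pos [0.4001 0.1979 0.2945] shift [ 4.47 -0.07 16.44] turn [0.001 0.002 0.048] dist 17.0 F [-0.6 -0.5 -1. ] w 0.0234 j [-0.88 -0.07  0.32  2.02  0.02  1.19 -1.77]
```

To row units: 16.5 cm is 0.33, 13.5 cm is 0.27, 0.05 rad is 0.0318.

move_arm(
  motion=[
    [[0.03,0,0.06,0,0,0.0127,0.5],[0.06,-0.001,0.12,0,0,0.0255,0.5],[0.076,-0.002,0.2,0,0,0.0318,0.5],[0.076,-0.002,0.27,0,0,0.0318,0.5],[0.076,-0.002,0.33,0,0,0.0318,0.5]],
  ],
)

```text
clock: 5.45
position: [0.4351, 0.2124, 0.1283]
tcp_rot: [0.001, 0.987, 0.161, -0.0]
wrist_force: [0.1, 0.5, -1.1]
grip_width: 0.0237
grip_force: 58.7
```

```bash
python3 - <<'E'
from h import *
for i in range(8): s=snap('wrist');o=robot.observe()
disp(wcloud(s,o),o)
goal([.4346,.2125,.079],-72.7+1.3)
cv2.imwrite('pics/w3.png',s['image'][:,:,::-1])
E
```

```text
0.055 7277 [558.9 156.7  13.1 133.4  17.3] 0.0567
0.055 364 [524.2 160.1  35.    2.5  15. ] 0.0587
0.055 68 [499.8 240.9  22.9   2.1  17.8] 0.0574
0.055 5357 [497.  137.5  13.5 133.4  17.2] 0.0567
0.072 3875 [505.5 218.9  78.1  13.1  17.3] 0.0737
0.072 410 [524.2 160.3  35.3   2.8  14.8] 0.0753
0.079 1415 [497.3 245.8  43.7   7.9  17. ] 0.0802
0.079 2119 [525.6 154.8  35.7  12.5  17.8] 0.0823
0.079 523 [504.8 221.4  11.7  11.3  25.5] 0.0826
60 318 332 [0.5357 0.2454 0.1197]
120 315 331 [0.5174 0.2398 0.1196]
180 314 329 [0.4973 0.2336 0.1198]
240 314 327 [0.4751 0.2265 0.1199]
275 313 332 [0.4646 0.2234 0.1289]
t 5.85 pos [0.4371 0.2153 0.1329] shift [-0.35  0.19  5.39] turn [-0.002 -0.005  0.001] dist 5.4 F [ 0.6 -0.4 -0.4] w 0.0236 j [-0.85  0.23  0.33  2.1  -0.1   0.83 -1.7 ]
```

View pics/w3.png

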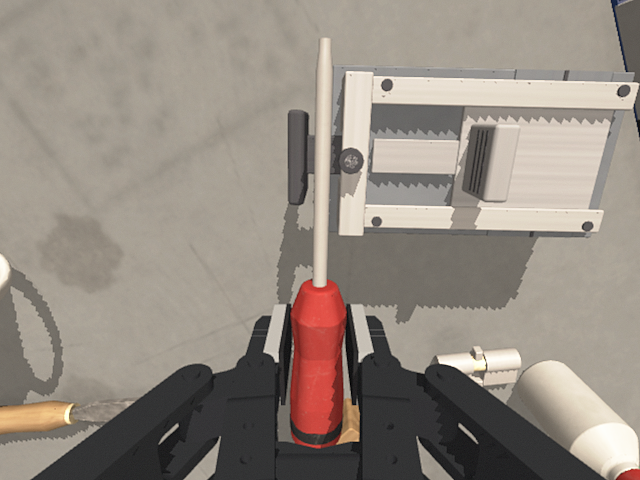

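The shank is parallel to the gap and centred over it: columns 314-329 at row 160, between the head's right edge at 308 and the knob's left edge at 340. I'm descending slowly.

To row units: 2.8 cm is 0.056, 2.3 cm is 0.046.

move_arm(
  motion=[
    [[-0.002,0.002,0.01,0,0,0,0.5],[-0.004,0.002,0.022,0,0,0,0.5],[-0.004,0.002,0.034,0,0,0,0.5],[-0.004,0.002,0.046,0,0,0,0.5],[-0.004,0.002,0.056,0,0,0,0.5]],
  ],
)

```text
clock: 6.27
position: [0.433, 0.2126, 0.1013]
tcp_rot: [0.0, 0.987, 0.162, -0.0]
wrist_force: [-0.1, -0.1, -1.3]
grip_width: 0.0235
grip_force: 58.7
```

```bash
python3 - <<'E'
from h import *
for i in range(4): s=snap('wrist');o=robot.observe()
disp(wcloud(s,o),o)
goal([.4346,.2125,.079],-72.7+1.3)
E
```

```text
0.055 8854 [556.  167.8  13.1 109.9  17.3] 0.0573
0.055 349 [504.8 240.7  30.    5.7  17.4] 0.0559
0.055 611 [524.5 160.   35.5   2.5  16.2] 0.0585
0.055 329 [503.9 226.9  19.5   5.3  18.6] 0.0556
0.055 7195 [497.1 138.6  13.5 130.6  17.1] 0.0572
0.072 5804 [506.1 219.   77.9  13.2  17.3] 0.0742
0.072 109 [499.7 242.2  40.9   0.6  18. ] 0.0752
0.072 720 [524.6 160.4  35.5   3.   14.7] 0.0751
0.079 4453 [478.6 232.7 118.4  36.2  26.8] 0.0882
0.079 2319 [497.7 245.9  43.8   8.   17.5] 0.0807
0.079 3346 [526.  154.9  35.9  13.   17. ] 0.0828
0.079 790 [505.3 221.5  11.6  11.5   1.4] 0.0831
0.079 138 [431.5 200.1  23.6   2.7  12.9] 0.0889
60 318 349 [0.5327 0.2414 0.0853]
120 290 349 [0.513  0.2389 0.0835]
180 290 349 [0.4924 0.2313 0.0825]
240 314 349 [0.4707 0.2188 0.0821]
275 313 326 [0.4571 0.2194 0.0885]
t 6.47 pos [0.4334 0.2126 0.1018] shift [0.12 0.05 2.28] turn [0.    0.001 0.001] dist 2.3 F [ 0.8  0.6 -1. ] w 0.0236 j [-0.83  0.28  0.33  2.12 -0.13  0.76 -1.67]
```

To row units: 2.3 cm is 0.046, 2 cm is 0.04.

move_arm(
  motion=[
    [[0,0,0.01,0,0,0,0.5],[0,0,0.02,0,0,0,0.5],[0,0,0.03,0,0,0,0.5],[0,0,0.04,0,0,0,0.5],[0,0,0.046,0,0,0,0.5]],
  ],
)

```text
clock: 6.88
position: [0.4331, 0.2125, 0.0784]
tcp_rot: [0.0, 0.987, 0.162, -0.001]
wrist_force: [-0.4, -0.1, -0.5]
grip_width: 0.0237
grip_force: 58.7
```

```bash
python3 - <<'E'
from h import *
for i in range(4): s=snap('wrist');o=robot.observe()
goal([.4346,.2125,.079],-72.7+1.3)
cv2.imwrite('pics/w4.png',s['image'][:,:,::-1])
E
```

```text
t 7.08 pos [0.4335 0.2127 0.0791] shift [0.09 0.05 0.01] turn [0.    0.    0.001] dist 0.1 F [ 0.8 -0.6 -1. ] w 0.0234 j [-0.82  0.32  0.31  2.13 -0.15  0.71 -1.65]
```

View pics/w4.png

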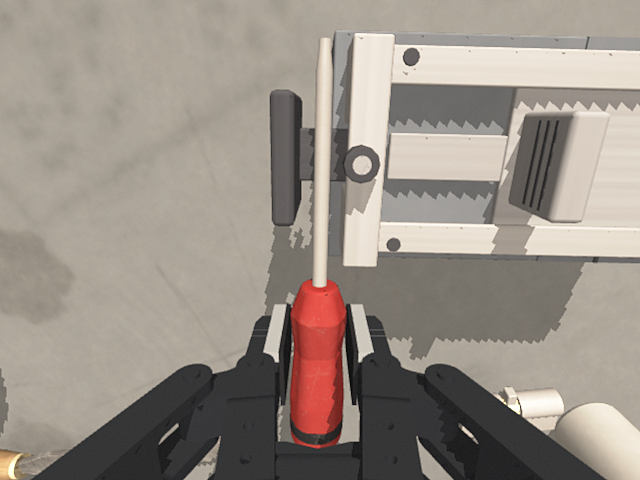

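The shank lies in the gap between the head (columns 272-301) and the bridge. Now I push toward local +y, which is tool -y.

To row units: -2.4 cm is -0.048, -2 cm is -0.04.

move_arm(
  motion=[
    [[0,-0.01,0,0,0,0,0.5],[0,-0.02,0,0,0,0,0.5],[0,-0.03,0,0,0,0,0.5],[0,-0.04,0,0,0,0,0.5],[0,-0.048,0,0,0,0,0.5]],
  ],
)

```text
clock: 7.5
position: [0.4255, 0.2372, 0.0795]
tcp_rot: [-0.001, 0.987, 0.163, 0.0]
wrist_force: [0.3, 0.2, 0.5]
grip_width: 0.0235
grip_force: 58.8
```

```bash
python3 - <<'E'
from h import *
goal([.4346,.2125,.079],-72.7+1.3)
s=snap('wrist');o=robot.observe();disp(wcloud(s,o),o)
E
```

```text
t 7.5 pos [0.4255 0.2372 0.0795] shift [0.07 2.63 0.05] turn [-0.001 -0.001  0.003] dist 2.6 F [0.3 0.2 0.5] w 0.0235 j [-0.86  0.32  0.3   2.12 -0.15  0.71 -1.71]
0.055 383 [527.7 233.6  26.8   1.3  18.2] 0.0587
0.055 6560 [549.3 188.   13.2  63.7  17.4] 0.0568
0.055 1195 [523.8 161.2  35.9   4.   16.3] 0.0585
0.055 91 [503.8 225.    7.6   2.9  16.4] 0.0602
0.055 293 [479.6 218.7  26.6   3.7  10. ] 0.0585
0.055 5692 [490.3 159.4  13.6  82.5  17.4] 0.0568
0.072 4570 [523.8 226.1  39.2  14.8  15.3] 0.0738
0.072 1393 [523.7 161.1  35.7   3.9  16.1] 0.0751
0.072 3122 [485.3 214.2  36.5  14.2  18.5] 0.0737
0.072 1725 [430.9 239.4  25.4  17.1  12.4] 0.0739
0.072 292 [427.8 255.   16.1  11.   77.9] 0.0751
0.072 192 [431.5 223.8  21.8   6.7  18.6] 0.0751
0.072 126 [439.4 218.8   2.    6.2  15.9] 0.0751
0.079 1140 [504.5 222.7  11.8  11.6  84.9] 0.0826
0.079 965 [518.3 159.6  25.5   6.4  30.1] 0.0814
0.079 642 [427.7 255.   16.2  11.4  77.9] 0.0847
0.079 689 [432.8 220.5  21.9  13.9  18.8] 0.0847
60 318 332 [0.5236 0.2687 0.0661]
120 316 331 [0.5055 0.263  0.0665]
180 315 329 [0.4854 0.2566 0.0661]
240 314 327 [0.4631 0.2496 0.0661]
275 313 326 [0.4489 0.2451 0.066 ]
```

```bash
python3 - <<'E'
from h import *
s=pickle.load(open('wrist.pkl','rb')); t=snap('side')
im=np.hstack([cv2.resize(s['image'],(480,360)),cv2.resize(t['image'][250:400,230:360],(312,360))])
cv2.imwrite('pics/w5.png',im[:,:,::-1])
E
```

```text
(no output)
```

View pics/w5.png

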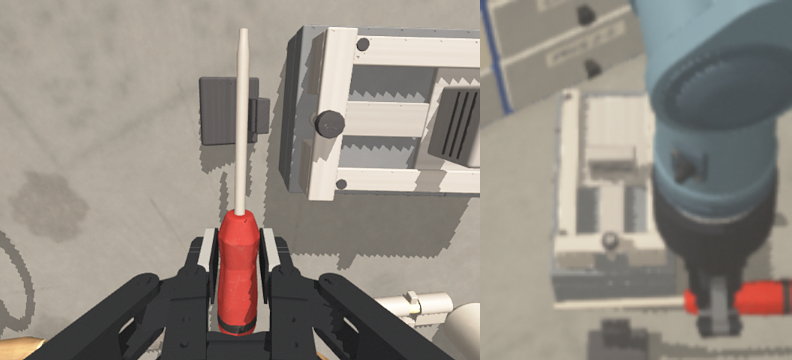

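The cap has dropped onto the bench left of the housing (230,110), and the shutter is still shut. I lift, turn the driver and lay it on the robot's side.

To row units: -8 cm is -0.16, -5 cm is -0.1, -0.34 rad is -0.2165.

move_arm(
  motion=[
    [[0,0,-0.04,0,0,0,0.5],[0,0,-0.1,0,0,0,0.5],[-0.03,0,-0.16,0,0,-0.0637,0.5],[-0.06,0.02,-0.16,0,0,-0.1401,0.5],[-0.09,0.04,-0.16,0,0,-0.2165,0.5]],
  ],
)

```text
clock: 8.02
position: [0.391, 0.2041, 0.1619]
tcp_rot: [-0.001, 0.944, 0.331, 0.003]
wrist_force: [-0.6, -0.2, -0.9]
grip_width: 0.0233
grip_force: 58.8
```

```bash
python3 - <<'E'
from h import *
s=snap('wrist');o=robot.observe();P=wcloud(s,o);hsv=cv2.cvtColor(s['image'],cv2.COLOR_RGB2HSV)
m=(hsv[...,2]<90)&(P[...,2]>.004)&(P[...,2]<.06)&(P[...,1]>.235)&(P[...,0]>.43)&(P[...,0]<.56)
q=P[m]; print(m.sum(),q.min(0).round(3),q.max(0).round(3),np.percentile(q[:,2],[10,50,90]).round(3)); print(np.round(cv2.boxPoints(cv2.minAreaRect((q[:,:2]*1000).astype(np.float32)))))
goal([.40,.17,.1],-5)
E
```

```text
358 [0.457 0.235 0.004] [0.539 0.29  0.042] [0.005 0.03  0.036]
[[447. 268.]
 [499. 205.]
 [539. 237.]
 [487. 300.]]
t 8.07 pos [0.3871 0.1993 0.1598] shift [-0.81  3.09  5.97] turn [-0.002  0.002 -0.808] dist 6.8 F [-2.6 -2.6 -1.3] w 0.0235 j [-0.86  0.08  0.31  2.19 -0.03  0.88 -1.43]
```

To row units: 3 cm is 0.06, 2.5 cm is 0.05, -0.6 rad is -0.382.

move_arm(
  motion=[
    [[0,0.01,0.01,0,0,-0.0764,0.5],[-0.004,0.02,0.02,0,0,-0.1528,0.5],[-0.008,0.03,0.03,0,0,-0.2292,0.5],[-0.012,0.044,0.04,0,0,-0.3056,0.5],[-0.016,0.06,0.05,0,0,-0.382,0.5]],
  ],
)

```text
clock: 8.48
position: [0.4017, 0.174, 0.1341]
tcp_rot: [-0.0, 0.804, 0.594, 0.0]
wrist_force: [-0.1, -0.0, -0.7]
grip_width: 0.0235
grip_force: 58.8
```

To row units: 5 cm is 0.1, 4 cm is 0.08, -0.2 rad is -0.1273.

move_arm(
  motion=[
    [[0,0,0.02,0,0,-0.0764,0.5],[0,0,0.04,0,0,-0.1273,0.5],[0,0,0.06,0,0,-0.1273,0.5],[0,0,0.08,0,0,-0.1273,0.5],[0,0,0.1,0,0,-0.1273,0.5]],
  ],
)

```text
clock: 8.9
position: [0.4018, 0.1739, 0.0835]
tcp_rot: [-0.0, 0.744, 0.668, 0.0]
wrist_force: [-0.1, -0.1, -1.6]
grip_width: 0.0236
grip_force: 58.8
```

```bash
python3 - <<'E'
from h import *
for i in range(4): s=snap('wrist');o=robot.observe()
P=wcloud(s,o); goal([.40,.17,.03],-5)
for row in(60,120,180,240,275):
    cols=[x for x in range(295,345) if P[row,x,2]>o['position'][2]-.03]
    if cols: print(row,cols[0],cols[-1],P[row,cols].mean(0).round(4))
cv2.imwrite('pics/w6.png',s['image'][:,:,::-1])
E
```

```text
t 9.1 pos [0.4017 0.1736 0.0839] shift [-0.37 -0.12  5.39] turn [-0.001  0.001 -0.018] dist 5.4 F [-0.1  0.1 -0.3] w 0.0233 j [-0.74  0.23  0.26  2.23 -0.09  0.69 -0.52]
60 317 331 [0.4149 0.275  0.0697]
120 315 331 [0.4125 0.2561 0.0784]
180 300 329 [0.41   0.2364 0.0783]
240 313 327 [0.407  0.212  0.0705]
275 313 326 [0.4052 0.1973 0.0707]
```

View pics/w6.png

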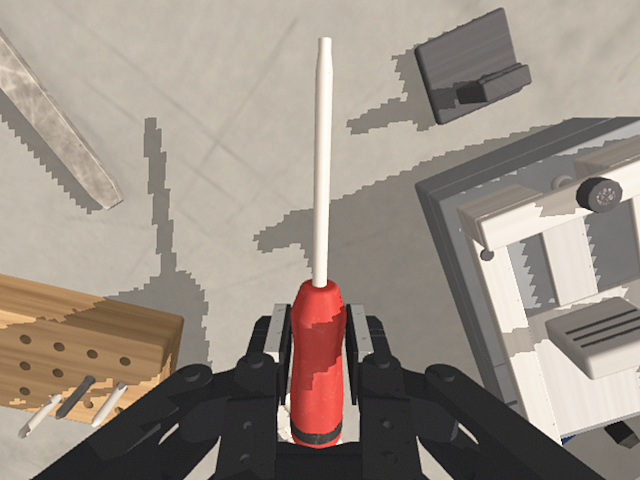

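The picture shows the cap lying prong up at (475,65), well clear, and the bench under the driver is free. The pale patch by the handle butt (285,430) may be the lock cylinder, so I check that before lowering.

```bash
python3 - <<'E'
from h import *
a=pickle.load(open('top.pkl','rb'));P=world(a)
m=(P[...,2]>.007)&(P[...,2]<.03)&(P[...,0]>.32)&(P[...,0]<.45)&(P[...,1]>.03)&(P[...,1]<.2)
print(m.sum(),P[m].min(0).round(3),P[m].max(0).round(3))
m=(P[...,2]>.007)&(P[...,2]<.08)&(P[...,0]>.2)&(P[...,0]<.45)&(P[...,1]>.03)&(P[...,1]<.25)
print(m.sum(),P[m].min(0).round(3),P[m].max(0).round(3))
E
```

```text
335 [0.322 0.033 0.007] [0.445 0.199 0.025]
1601 [0.2   0.03  0.007] [0.446 0.25  0.069]
```

To row units: 5.6 cm is 0.112, 5.2 cm is 0.104.

move_arm(
  motion=[
    [[0.04,0,0.03,0,0,0,0.5],[0.04,0,0.06,0,0,0,0.5],[0.04,0,0.088,0,0,0,0.5],[0.04,0,0.104,0,0,0,0.5],[0.04,0,0.112,0,0,0,0.5]],
  ],
)

```text
clock: 9.52
position: [0.4036, 0.1934, 0.0276]
tcp_rot: [-0.0, 0.743, 0.669, -0.001]
wrist_force: [-0.5, -1.1, -0.1]
grip_width: 0.0238
grip_force: 58.7
```

move_arm(
  motion=[
    [[0,0,0,0,0,0,0.5],[0,0,0,0,0,0,3],[0,0,0,0,0,0,4.5],[0,0,0,0,0,0,5.5],[0,0,0,0,0,0,5.5]],
  ],
)

```text
clock: 9.93
position: [0.4046, 0.1938, 0.029]
tcp_rot: [0.0, 0.743, 0.669, 0.001]
wrist_force: [-0.2, -0.4, -0.3]
grip_width: 0.0549
grip_force: 0.0
```

To row units: -14 cm is -0.28, -12 cm is -0.24, 0.24 rad is 0.1528.

move_arm(
  motion=[
    [[0,0,-0.04,0,0,0,5.5],[0,0,-0.1,0,0,0,5.5],[0,0,-0.18,0,0,0,5.5],[0,0,-0.24,0,0,0.0764,5.5],[0,0,-0.28,0,0,0.1528,5.5]],
  ],
)

```text
clock: 10.35
position: [0.4056, 0.1942, 0.172]
tcp_rot: [-0.0, 0.82, 0.573, 0.003]
wrist_force: [0.2, 0.3, 0.1]
grip_width: 0.055
grip_force: 0.0
```

To row units: 0.6 rad is 0.382.

move_arm(
  motion=[
    [[0,0,0,0,0,0.0764,5.5],[0,0,0,0,0,0.1528,5.5],[0,0,0,0,0,0.2292,5.5],[0,0,0,0,0,0.3056,5.5],[0,0,0,0,0,0.382,5.5]],
  ],
)

```text
clock: 10.77
position: [0.404, 0.1935, 0.1687]
tcp_rot: [-0.0, 0.952, 0.305, 0.0]
wrist_force: [-1.1, -0.1, 0.6]
grip_width: 0.0548
grip_force: 0.0
```

```bash
python3 - <<'E'
from h import *
for i in range(4): s=snap('wrist');o=robot.observe()
disp(wcloud(s,o),o)
goal([.526,.1545,.17],-72.7)
t=snap('top'); cv2.imwrite('pics/t2.png',cv2.resize(t['image'][170:370,120:380],None,fx=3,fy=3)[:,:,::-1])
E
```

```text
0.055 72 [527.2 232.3  25.6   1.2  19.8] 0.0582
0.055 5418 [559.1 156.5  13.5 132.4  17.3] 0.0567
0.055 296 [523.8 159.7  35.3   2.5  19.7] 0.0586
0.055 4120 [497.2 137.   13.  132.7  17.3] 0.0567
0.072 3211 [505.6 219.2  77.8  13.8  17.1] 0.0736
0.072 308 [523.7 159.8  35.4   3.2  20.1] 0.0753
0.079 442 [504.8 221.2  11.2  11.8  37. ] 0.0825
0.079 1595 [525.7 155.   36.2  12.7  16.6] 0.0823
t 10.97 pos [0.404  0.1935 0.1685] shift [ 7.58 10.33 -0.15] turn [-0.    -0.     0.327] dist 12.8 F [ 0.6 -0.   0.1] w 0.0549 j [-0.86  0.09  0.33  2.15 -0.04  0.9  -1.44]
```

View pics/t2.png

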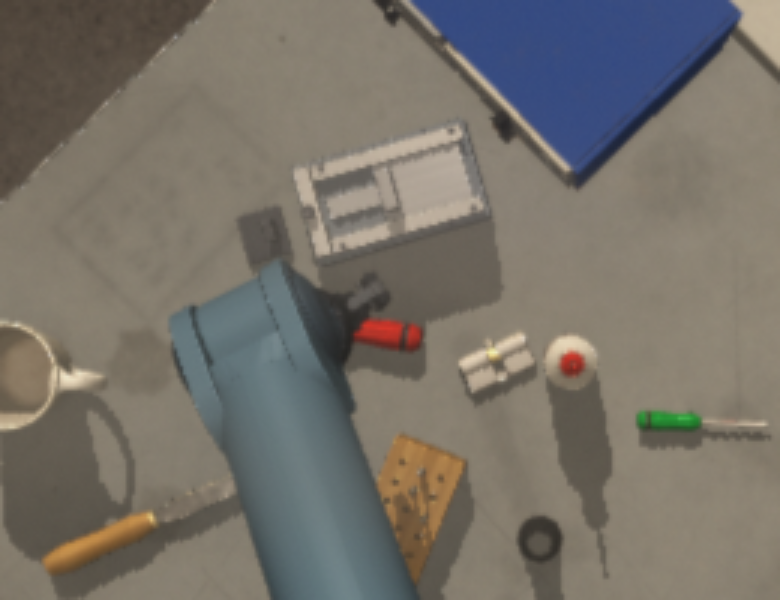

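The driver lies on the bench (390,333), away from the housing and the cylinder. The cap is at (265,232) and the shutter is shut. Next is the tab.

To row units: 10.3 cm is 0.206, 7.6 cm is 0.152, 0.33 rad is 0.2101.

move_arm(
  motion=[
    [[0.04,0.054,0,0,0,0.0637,4.5],[0.08,0.108,0,0,0,0.1273,4.5],[0.12,0.162,0,0,0,0.191,4.5],[0.152,0.206,0,0,0,0.2101,4.5],[0.152,0.206,0,0,0,0.2101,4.5]],
  ],
)

```text
clock: 11.43
position: [0.5318, 0.1514, 0.1693]
tcp_rot: [0.001, 0.989, 0.145, 0.003]
wrist_force: [0.8, -0.7, 0.3]
grip_width: 0.045
grip_force: 0.0
```

```bash
python3 - <<'E'
from h import *
for i in range(5): s=snap('wrist');o=robot.observe()
disp(wcloud(s,o),o)
goal([.5257,.1548,.079],-72.7)
E
```

```text
0.055 4307 [550.4 162.3  27.1 148.   17.5] 0.0569
0.055 3291 [496.4 141.4  26.4 139.4  11.2] 0.0569
0.072 2204 [505.9 219.1  78.1  13.4  17.2] 0.0738
0.079 1065 [526.1 155.1  35.3  11.6  17.5] 0.0826
0.079 313 [505.1 221.5  11.   12.3  60.7] 0.0825
t 11.68 pos [0.5243 0.1553 0.1678] shift [0.13 0.1  8.88] turn [-0.001  0.002 -0.004] dist 8.9 F [0.4 0.5 0.1] w 0.0453 j [-0.73  0.3   0.43  1.94 -0.15  0.94 -1.5 ]
```

To row units: 8.8 cm is 0.176, 8.2 cm is 0.164.

move_arm(
  motion=[
    [[0.002,0.002,0.05,0,0,0,4.5],[0.002,0.002,0.1,0,0,0,4.5],[0.002,0.002,0.14,0,0,0,4.5],[0.002,0.002,0.164,0,0,0,4.5],[0.002,0.002,0.176,0,0,0,4.5]],
  ],
)

```text
clock: 12.1
position: [0.5246, 0.1543, 0.0784]
tcp_rot: [0.0, 0.989, 0.148, -0.002]
wrist_force: [-0.1, -1.3, -0.0]
grip_width: 0.0445
grip_force: 0.0
```

```bash
python3 - <<'E'
from h import *
for i in range(4): s=snap('wrist');o=robot.observe()
goal([.5257,.1548,.079],-72.7)
E
```

```text
t 12.3 pos [0.5278 0.1544 0.0812] shift [-0.19 -0.1   0.22] turn [-0.    -0.002 -0.006] dist 0.3 F [ 0.6 -0.1  0.7] w 0.0447 j [-0.69  0.43  0.39  1.98 -0.23  0.77 -1.44]
```

move_arm(
  motion=[
    [[0,0,0,0,0,0,3],[0,0,0,0,0,0,2],[0,0,0,0,0,0,0.5],[0,0,0,0,0,0,0.5],[0,0,0,0,0,0,0.5]],
  ],
)

```text
clock: 12.72
position: [0.5277, 0.1557, 0.0816]
tcp_rot: [-0.001, 0.989, 0.148, 0.001]
wrist_force: [-2.7, 3.5, 5.9]
grip_width: 0.0107
grip_force: 60.4
```

```bash
python3 - <<'E'
from h import *
for i in range(4): s=snap('wrist');o=robot.observe();goal([.5257,.1548,.079],-72.7)
E
```

```text
t 12.77 pos [0.5276 0.1557 0.0816] shift [-0.21  0.03  0.26] turn [-0.002 -0.002 -0.004] dist 0.3 F [-2.2  1.8  5.9] w 0.0105 j [-0.69  0.43  0.39  1.98 -0.23  0.77 -1.44]
t 12.82 pos [0.5276 0.1557 0.0816] shift [-0.21  0.03  0.26] turn [-0.002 -0.002 -0.004] dist 0.3 F [-1.9  3.   6. ] w 0.0104 j [-0.69  0.43  0.39  1.98 -0.23  0.77 -1.44]
t 12.87 pos [0.5277 0.1556 0.0816] shift [-0.21  0.02  0.26] turn [-0.002 -0.002 -0.004] dist 0.3 F [-2.3  2.1  6.1] w 0.0108 j [-0.69  0.43  0.39  1.98 -0.23  0.77 -1.44]
t 12.92 pos [0.5276 0.1556 0.0816] shift [-0.21  0.02  0.26] turn [-0.002 -0.002 -0.004] dist 0.3 F [-2.6  2.9  5.9] w 0.0107 j [-0.69  0.43  0.39  1.98 -0.23  0.77 -1.44]
```

To row units: -2 cm is -0.04, -1.6 cm is -0.032.

move_arm(
  motion=[
    [[0,-0.008,0,0,0,0,0.5],[0,-0.016,0,0,0,0,0.5],[0,-0.024,0,0,0,0,0.5],[0,-0.032,0,0,0,0,0.5],[0,-0.04,0,0,0,0,0.5]],
  ],
)

```text
clock: 13.33
position: [0.5237, 0.1682, 0.0816]
tcp_rot: [0.003, 0.989, 0.146, 0.002]
wrist_force: [1.3, -7.7, 6.0]
grip_width: 0.0106
grip_force: 60.5
```

```bash
cat >> h.py <<'E'
def opening():
    for i in range(5): s=snap('wrist');o=robot.observe()
    ly=np.array([-np.sin(np.radians(17.3)),np.cos(np.radians(17.3))])
    print('dTCP along ly mm',1000*(np.array(o['position'])[:2]-[.5276,.1556])@ly,o['position'],o['wrist_force'].round(1),o['grip_width'],o['joint_velocities'].round(3))
    P=wcloud(s,o)
    v,u=np.mgrid[:480,:640]
    reg=(P[...,1]>.03)&(P[...,1]<.32)&(P[...,0]>.42)&(P[...,0]<.6)
    for lo,hi in((.072,.077),(.079,.088)):
        k,l,st,_=cv2.connectedComponentsWithStats((reg&(P[...,2]>lo)&(P[...,2]<hi)).astype(np.uint8))
        for i in range(1,k):
            if st[i,4]>150:
                q=P[l==i]; r=cv2.minAreaRect((q[:,:2]*1000).astype(np.float32)); L=1000*(q[:,:2]-[.5249,.1579])@ly
                print(lo,st[i],np.round([*r[0],*r[1],r[2]],1),'local y',np.percentile(L,[2,50,98]).round(1))
E
python3 - <<'E'
from h import *
opening()
s=pickle.load(open('wrist.pkl','rb'));cv2.imwrite('pics/w7.png',s['image'][:,:,::-1])
E
```

```text
dTCP along ly mm 13.004915472774522 [0.52379828 0.16803702 0.08163443] [ 0.5 -5.9  6.2] 0.011126776543673035 [ 0.004 -0.     0.002 -0.     0.003 -0.001 -0.   ]
0.072 [629 233  11  36 185] [594.5  60.9  17.    2.6  44. ] local y [-116.1 -111.4 -109. ]
0.072 [ 158  251   49  131 3502] [515.  221.5  59.5  13.8  17.4] local y [57.2 62.8 69.7]
0.072 [304 299  45  18 262] [538.4 168.1   4.8  18.    2.2] local y [-2.2  5.8 14.5]
0.079 [ 268  307  102   82 3145] [525.1 163.7  36.2  33.6  45.4] local y [-7.9  9.3 26.3]
0.079 [158 336  33  31 754] [505.4 221.1  12.5  11.9   5.1] local y [60.6 65.6 71.4]
```

View pics/w7.png

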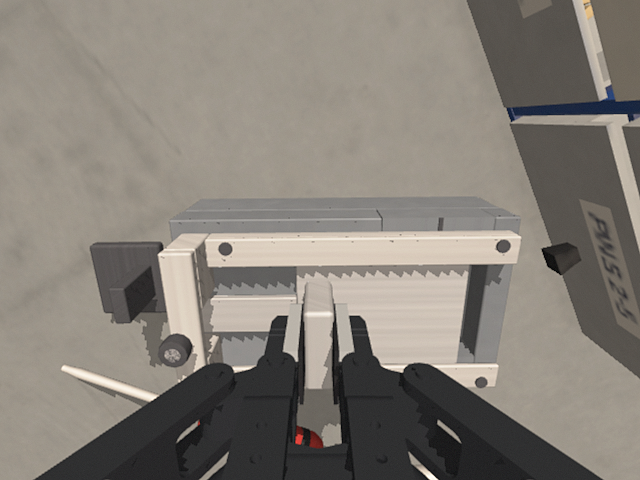

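To row units: -0.8 cm is -0.016, -0.6 cm is -0.012.

move_arm(
  motion=[
    [[0,-0.004,0,0,0,0,0.5],[0,-0.008,0,0,0,0,0.5],[0,-0.012,0,0,0,0,0.5],[0,-0.016,0,0,0,0,0.5],[0,-0.016,0,0,0,0,0.5]],
  ],
)

```text
clock: 14.0
position: [0.5217, 0.1748, 0.0816]
tcp_rot: [0.003, 0.989, 0.146, 0.001]
wrist_force: [1.7, -8.1, 6.8]
grip_width: 0.0105
grip_force: 60.6
```

```bash
cat >> h.py <<'E'
def tab():
    opening(); s=pickle.load(open('wrist.pkl','rb'));o=robot.observe();P=wcloud(s,o)
    ly=np.array([-np.sin(np.radians(17.3)),np.cos(np.radians(17.3))]); Q=P[278:302,290:345]; m=(Q[...,2]>.079)&(Q[...,2]<.086)
    print('tab far part y',np.percentile(1000*(Q[m][:,:2]-[.5249,.1579])@ly,[3,50,97]).round(1),m.sum())
E
python3 - <<'E'
from h import *
tab()
E
```

```text
dTCP along ly mm 19.7424056084195 [0.52178895 0.17446791 0.08163884] [ 0.5 -8.6  5.5] 0.010707678237159965 [-0.001  0.     0.001  0.002 -0.    -0.001  0.002]
0.072 [ 176  251   47  122 3218] [517.3 222.3  54.3  13.5  17.4] local y [57.4 62.8 69.8]
0.072 [303 298  31  11 179] [536.2 178.5   3.5  12.3  25.9] local y [10.1 16.  21.6]
0.079 [ 268  306  102   83 3138] [523.2 170.3  35.6  33.9  44.8] local y [-1.1 16.  32.9]
0.079 [175 336  33  31 756] [505.5 221.2  11.9  11.8  26.4] local y [60.7 65.8 71.5]Traceback (most recent call last):
  File "<stdin>", line 2, in <module>
  File "h.py", line 60, in tab
    print('tab far part y',np.percentile(1000*(Q[m][:,:2]-[.5249,.1579])@ly,[3,50,97]).round(1),m.sum())
                           ~~~~~~~~~~~~~^^^^^^^^^^^^^^^^^^^^^^^^^^^^^^^^^^^^^^^^^^^^^^
    return _quantile_unchecked(
        a, q, axis, out, overwrite_input, method, keepdims, weights)
    return _ureduce(a,
                    func=_quantile_ureduce_func,
    ...<5 lines>...
                    overwrite_input=overwrite_input,
                    method=method)
    r = func(a, **kwargs)
    result = _quantile(arr,
                       quantiles=q,
    ...<2 lines>...
                       out=out,
                       weights=wgt)
    slices_having_nans = np.isnan(arr[-1, ...])
                                  ~~~^^^^^^^^^
IndexError: index -1 is out of bounds for axis 0 with size 0
```

The tab centre reads about 16 mm in local y, so the opening is about 20 mm. I need roughly 5 mm more.

To row units: -0.58 cm is -0.0116, -0.45 cm is -0.009.

move_arm(
  motion=[
    [[0,-0.003,0,0,0,0,0.5],[0,-0.006,0,0,0,0,0.5],[0,-0.009,0,0,0,0,0.5],[0,-0.0116,0,0,0,0,0.5],[0,-0.0116,0,0,0,0,0.5]],
  ],
)

```text
clock: 14.67
position: [0.5203, 0.1793, 0.0816]
tcp_rot: [0.004, 0.989, 0.146, 0.002]
wrist_force: [1.0, -9.7, 6.6]
grip_width: 0.0108
grip_force: 60.6
```

```bash
python3 - <<'E'
from h import *
opening()
s=pickle.load(open('wrist.pkl','rb'));cv2.imwrite('pics/w8.png',cv2.resize(s['image'][200:420,100:560],None,fx=1.6,fy=1.6)[:,:,::-1])
E
```

```text
dTCP along ly mm 24.643153744070695 [0.52034153 0.17915005 0.0816435 ] [  1.  -10.1   6.1] 0.010864860926991354 [ 0.001 -0.001  0.    -0.001  0.001 -0.001  0.   ]
0.072 [ 188  251   47  117 3151] [518.  222.5  53.6  13.4  17.6] local y [57.4 62.7 69.8]
0.072 [304 298  30  10 172] [535.3 182.8   2.3  11.6  16.4] local y [15.  20.5 26.3]
0.079 [ 268  306  102   83 3165] [521.8 174.9  35.8  33.6  45.4] local y [ 3.7 20.9 37.9]
0.079 [188 336  32  31 742] [505.5 221.7  11.1  12.5  37.4] local y [60.7 65.9 71.3]
```

View pics/w8.png

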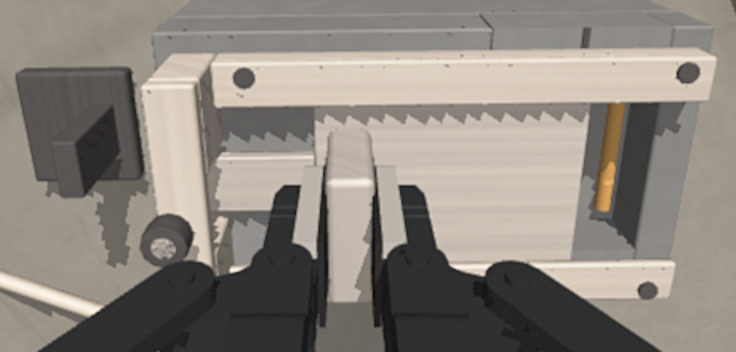

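The picture shows the first pin row open at (608,160), with the plate edge over the divider and the tab gripped at (350,200). The tab reads 20.7 mm in local y, which is about 25 mm open, and the reaction is 10 N. I'm handing in.

```bash
python3 -c "
from plant import robot
print(robot.sign_off())"
```

```text
the job is handed in; nothing more can be done
None
```

The job is handed in: the stop cap was pried off with the screwdriver and lies on the bench, and the screwdriver lies on the bench clear of the dispenser. The fingers still hold the shutter by its tab at about 25 mm; the hand-in returned no verdict.

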